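Set a tripod leg to its length mark and clamp it one-handed

TASK

Set the sprung sliding leg of the desk tripod that lies on the board: take hold of the bare part of the grey crossbar, draw the leg out until its pointer stands at the red mark, then, while holding the leg there, slide the orange cam lever along the crossbar until it is fully home against the black stop. Do not push the lever while the leg is away from the mark. Finish still gripping the crossbar with the leg at the mark and the lever home (the leg springs back if let go), and leave the mug, tape roll, marker and scissors where they are.

Things in the scene. Friction and masses are not known exactly. Their poses are not given: they have to be found in the camera images.
- grip_spot (a point): hold here, fingers from above closing along x: bare part of the grey crossbar, on its middle plane, 16 mm below its top, 72 mm above the table. The bar is bare 47 mm towards +y from here and, lever open, 31 mm towards -y. Frame: x = level direction in which the leg is drawn out, y along the crossbar away from the lever, z up. Nothing near the bare part is over 50 mm high.
- crossbar (a point): middle of the grey upright crossbar across the leg, 69 mm above the table (grip_spot is at y +18, z +3 mm from it), axes as grip_spot. The bar is 12 mm thick along x, 130 mm long, 38 mm tall, top 88 mm and underside 50 mm above the table. Polished, friction about 0.3: gripping fingers can be slid along it. This bar must be gripped at the end.
- leg (a joint): how far the steel leg is drawn out, m: 0 = pushed in (start), greatest 0.13. It runs level; a spring pulls it back with 3 N at 0 rising to 5.6 N at 0.13. Crossbar, lever and pointer move with it.
- pointer (a point): the leg's pointer: black collar round the leg with a white line on top and a thin black needle reaching 31 mm to each side over the scale; 50 mm beyond the crossbar along x, on the leg's axis, 32 mm above the table. Axes as grip_spot.
- red_mark: red length mark: a 5 mm wide clip on both edges of the 100 mm wide board, fixed; tips 17 mm above the table. Origin on the table under the leg's axis; x along the draw-out direction. The leg is at the mark when the pointer lies at x = 0 in this frame, within 5 mm; that is 50 to 110 mm of leg travel.
- lever_center (a point): centre of the orange cam lever, a saddle riding on the crossbar: 52 mm along x (20 mm beyond each face of the bar), 22 mm along the bar, top 93.5 mm, underside 54 mm above the table. Axes as grip_spot. It closes towards -y, pushed by the fingers' sides on its cheeks. From grip_spot it is 42 mm along the bar when open, 68 mm when home.
- cam_lever (a joint): travel of the cam lever along the crossbar, m: 0 = open (starts at 0 to 0.004), 0.026 = fully home, closed (0.023 or more counts). It slides stiffly, about 3 N, and stays where it is left.
- mug: bystander: squat cream mug, 82x111x68 mm, origin under its centre
- tape: bystander: roll of tan tape lying flat, 104x102x25 mm, origin under its centre
- felt_pen: bystander: red and white marker lying on the table, 17x135x16 mm, origin under its centre
- shears: bystander: scissors with red grips, lying, 87x199x9 mm, origin under its centre

How it is judged:
By the outcome, as a careful person would: the job done as asked, in the order asked, and still so for the second after the job is handed in, while the arm keeps its last pose, push and grip.
It also fails if it takes over 35 s, if anything falls off the work surface, if the arm or the gripper's body presses on something with over 40 N, if the wrist force passes 120 N, or if a joint passes its speed limit or range.

ROBOT

A 7-joint arm with a two-finger parallel gripper is mounted at the origin on a cart in front of the work surface, level with it; the furniture and walls round the work are solid. World frame = base frame: x ahead of the robot, y to its left, z up, the work surface at z = 0. Lengths are in m, angles in rad, forces in N, time in s.
With the tool pointing down it reaches from about 0.425 to 0.925 m from the base axis. Payload 6.8 kg.
Tool frame: the origin (TCP) lies midway between the tips of the shut fingers; the grasp point (between the pads) lies 19 mm behind it; z points along the fingers, y is the line along which they close (so a half turn about z gives the same grasp; the last joint's range is limited). The gripper opens to 85 mm and grips with 20 to 120 N. Pads are 22 mm wide; open, the fingers measure 114 mm over their backs; the gripper's body (76 mm by 85 mm) begins 54 mm behind the grasp point. The pads swing forward as they close: fully open they stand 13 mm farther back than shut.
Start: joints at [1.109, 0.477, 0.022, 1.555, -0.011, 1.109, -0.083], TCP at [0.234, -0.633, 0.231] pointing down, gripper open.
Joint ranges: [-2.96, 2.96], [-0.34, 2.1], [-1.41, 1.46], [0.24, 2.44], [-1.37, 4.51], [0.17, 1.92], [-2.96, 2.96]. Speed limits (rad/s): [2.39, 2.39, 3.14, 3.14, 3.14, 3.14, 3.14].

INTERFACE

Orientations are given as a unit quaternion [w, x, y, z].
In Python, from station import * gives the robot as it stands. The module is installed in compiled form; this text tells all that it offers.
- The arm moves only by the shell command python3 -m jog 'ROWS' [OPENING] [FORCE]. ROWS is JSON, a list of rows, each an object of numbers: "x", "y", "z": the shift along the tool's x, y, z in m; "ax", "ay", "az": the turn, a rotation vector about the tool's x, y, z in rad. In form: [{"x": .., "y": .., "z": .., "ax": .., "ay": .., "az": ..}, ...]. A call has 1 to 12 rows; each row is the pose to reach, as a shift and turn from the pose commanded when the call began, along the tool's axes at that moment; what a row does not reach only later rows make up. A row lasts 1/10 s, in which the tool goes at most 50 mm and 8.59 degrees, less where a joint would pass 70% of its speed; a pose out of reach is approached as far as the arm can. A call with a gripper value outside its range is refused whole. OPENING is the opening, from 0 (shut) to 1 (fully open), set as the call begins (- or left out, the last holds). The fingers move at their own pace and stop on an object; FORCE is the grip in N (left out, the last holds). Time passes only in rows, so rows that repeat a pose let the fingers close. It gives the time, the measured TCP pose, the force, the opening and the grip force at its end, in the units of the state.
- get_obs(): the state, without advancing time (a new reading comes with each control period).
- read_camera(name): name is "scene" or "side" or "wrist"; returns the picture (400x640x3 uint8, red, green, blue); there is no depth.
- camera_params(name): a dict with "K" (3x3 intrinsics, pixels), "origin" and "attitude" of the camera in the world. Camera axes: x right, y up, looking along -z (the intrinsics and any distortion apply to the point x, -y, -z); pixel columns grow to the right and rows downward; lengths in m; the calibration is good to about 2 mm. A picture is of the moment at which its call begins: read the wrist's pose just before it. camera_params takes no time and is no camera call; for the wrist camera it gives the pose at the moment of the call.
- hand_in(): hands the job in; it is judged then, once.
The state is a dict: "t": time; "q": joint angles; "joint_vel": joint speeds; "joint_torque": joint torques, N m; "eef_pos": TCP position; "tool_rot": TCP orientation; "contact_force": force on the tool from outside, world axes, zero at the start; "torque": the same for the moment, N m; "gripper_width": opening from 0.0 (shut) to 1.0 (fully open); "grasp_force": force on a finger pad.
Only numpy, scipy, OpenCV 4.12 (cv2) and the standard library are available. Lean on these libraries where they do the work, as an engineer would, in place of code of your own. Each camera call takes 0.05 s, during which the arm holds its last target. There are 200 camera calls.

## Working session

There is one attempt and no reset: what is moved stays moved. The work goes in short steps, Python scripts to look and compute and a shell command to move; the robot and the scene stay as the last step left them, time stands still between calls to the robot, and variables do not carry over. Pictures are saved under pics/ and viewed, at most 10 in all, crops included, and the job is handed in when it is done.

```bash
mkdir -p pics
python3 - <<'E'
from station import *
import cv2
o=get_obs();print({k:o[k] for k in ('t','eef_pos','tool_rot','contact_force','gripper_width')})
for n in("scene","side","wrist"):
    p=camera_params(n);print(n,p)
    cv2.imwrite(f'pics/{n}0.png',read_camera(n)[:,:,::-1])
E
```

```text
{'t': 0.0, 'eef_pos': array([ 0.23363597, -0.63263901,  0.23033231]), 'tool_rot': array([-8.93977807e-04,  9.84392237e-01,  1.75986016e-01, -2.17930159e-04]), 'contact_force': array([ 0.366024  , -0.44682613, -0.57331032]), 'gripper_width': 0.9976141421119771}
scene {'K': array([[476.56549362,   0.        , 317.12491153],
       [  0.        , 476.56549362, 201.77017592],
       [  0.        ,   0.        ,   1.        ]]), 'origin': array([-0.3058195 ,  0.84398439,  0.81658875]), 'attitude': array([-0.30765541, -0.17898636,  0.46262745,  0.81196544])}
side {'K': array([[495.95066935,   0.        , 308.45659984],
       [  0.        , 495.95066935, 194.7054123 ],
       [  0.        ,   0.        ,   1.        ]]), 'origin': array([-0.12976999,  0.93159309,  1.050789  ]), 'attitude': array([-0.24718556, -0.12989321,  0.41618024,  0.86534448])}
wrist {'K': array([[315.81997009,   0.        , 323.10059994],
       [  0.        , 315.81997009, 198.46827857],
       [  0.        ,   0.        ,   1.        ]]), 'origin': array([ 0.29945569, -0.60883828,  0.3742094 ]), 'attitude': array([ 0.81285998, -0.11196491,  0.07846527, -0.56618522])}
```

View pics/scene0.png

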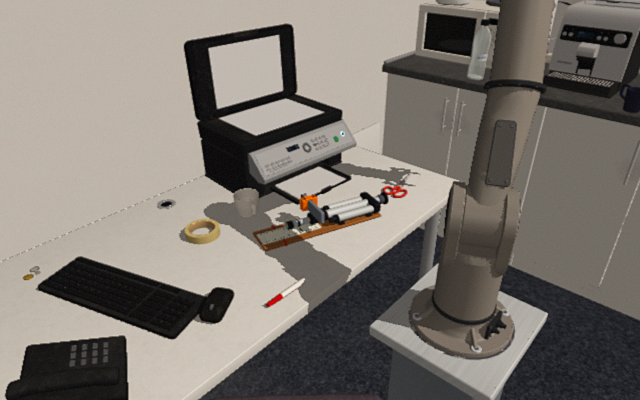

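View pics/side0.png

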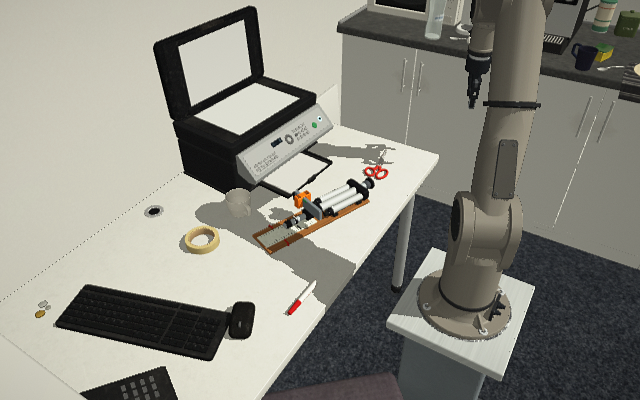

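The side view shows the tripod at about (310,210), with the lever at (302,198), the crossbar at (313,208) and the board's free end at (262,240). I'll zoom in.

Run:
```python
import cv2
a=cv2.imread('pics/side0.png')[170:260,245:385]
cv2.imwrite('pics/sidec.png',cv2.resize(a,None,fx=5.5,fy=5.5,interpolation=cv2.INTER_CUBIC))
```

```text
(no output)
```

View pics/sidec.png

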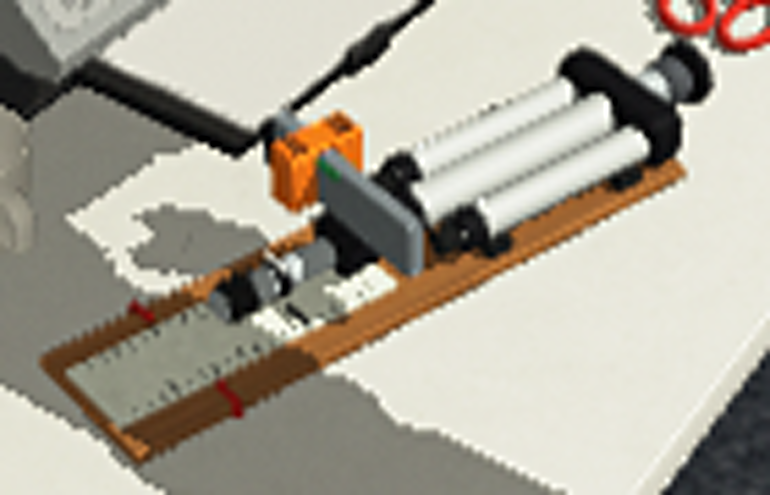

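The crop shows the crossbar's top edge running from (285,115) to (412,213), with the red clips at (142,313) and (231,400). The leg draws out towards the lower left.

```bash
cat > h.py <<'E'
import numpy as np
from station import *
from scipy.spatial.transform import Rotation as R
def rot(q): return R.from_quat(np.r_[q[1:],q[0]])
def ray(p,uv,z):
    d=rot(p['attitude']).apply([(uv[0]-p['K'][0,2])/p['K'][0,0],-(uv[1]-p['K'][1,2])/p['K'][1,1],-1])
    o=p['origin'];return o+d*(z-o[2])/d[2]
def proj(p,X):
    c=rot(p['attitude']).inv().apply(np.asarray(X)-p['origin']);return (p['K'][0,0]*c[0]/-c[2]+p['K'][0,2],p['K'][1,2]+p['K'][1,1]*c[1]/c[2])
E
python3 - <<'E'
from h import *
p=camera_params('side')
f=lambda u,v,z:ray(p,(u/5.5+245-.4,v/5.5+170-.4),z)
a=f(285,115,.088);b=f(412,213,.088);c=f(142,313,.017);d=f(231,400,.017);e=f(43,362,.01);g=f(145,458,.01)
k=f(683,172,.01)
for n,v in zip('abcdegk',(a,b,c,d,e,g,k)):print(n,v.round(4))
print(np.linalg.norm(a-b),np.linalg.norm(c-d),np.linalg.norm(e-g))
for s,t in((a,b),(c,d),(e,g),(k,g)):print(np.degrees(np.arctan2(*(t-s)[1::-1])))
E
```

```text
a [ 0.5832 -0.0859  0.088 ]
b [ 0.4747 -0.0486  0.088 ]
c [0.6043 0.0336 0.017 ]
d [0.521  0.0659 0.017 ]
e [0.6327 0.0895 0.01  ]
g [0.5396 0.1211 0.01  ]
k [ 0.4037 -0.2454  0.01  ]
0.1147081101887333 0.0893610336770849 0.09834011989035459
161.02547115288354
158.76497888521112
161.2489592847932
69.66472088746168
```

```bash
python3 -m jog '[{"x":0.458,"y":-0.44,"az":0.7},{"x":0.458,"y":-0.44,"az":0.7},{"x":0.458,"y":-0.44,"az":0.7},{"x":0.458,"y":-0.44,"az":0.7},{"x":0.458,"y":-0.44,"az":0.7},{"x":0.458,"y":-0.44,"az":0.7},{"x":0.458,"y":-0.44,"az":0.7},{"x":0.458,"y":-0.44,"az":0.7},{"x":0.458,"y":-0.44,"az":0.7},{"x":0.458,"y":-0.44,"az":0.7},{"x":0.458,"y":-0.44,"az":0.7},{"x":0.458,"y":-0.44,"az":0.7}]' 1
```

```text
validation failed for argument at $[0]...
```

```bash
python3 -m jog '[{"x":0.458,"y":-0.44,"z":0,"ax":0,"ay":0,"az":0.7},{"x":0.458,"y":-0.44,"z":0,"ax":0,"ay":0,"az":0.7},{"x":0.458,"y":-0.44,"z":0,"ax":0,"ay":0,"az":0.7},{"x":0.458,"y":-0.44,"z":0,"ax":0,"ay":0,"az":0.7},{"x":0.458,"y":-0.44,"z":0,"ax":0,"ay":0,"az":0.7},{"x":0.458,"y":-0.44,"z":0,"ax":0,"ay":0,"az":0.7},{"x":0.458,"y":-0.44,"z":0,"ax":0,"ay":0,"az":0.7},{"x":0.458,"y":-0.44,"z":0,"ax":0,"ay":0,"az":0.7},{"x":0.458,"y":-0.44,"z":0,"ax":0,"ay":0,"az":0.7},{"x":0.458,"y":-0.44,"z":0,"ax":0,"ay":0,"az":0.7},{"x":0.458,"y":-0.44,"z":0,"ax":0,"ay":0,"az":0.7},{"x":0.458,"y":-0.44,"z":0,"ax":0,"ay":0,"az":0.7}]' 1; python3 -c "
from h import *;o=get_obs();print(o['t'],o['eef_pos'],o['tool_rot'],o['q'],rot(o['tool_rot']).as_matrix().round(3))"
```

```text
t: 1.35
eef_pos: [0.495, -0.0939, 0.2314]
tool_rot: [0.0, 0.985, -0.172, 0.0]
contact_force: [0.7, -0.1, -0.3]
gripper_width: 0.999
grasp_force: 0.0
1.35 [ 0.4949796  -0.09388919  0.23137684] [ 5.29147891e-05  9.85034566e-01 -1.72356872e-01  1.00375967e-04] [ 0.21481733  0.20390114 -0.17294102  1.94825016  0.04177569  0.99261497
 -1.89468328] [[ 0.941 -0.34   0.   ]
 [-0.34  -0.941 -0.   ]
 [ 0.     0.    -1.   ]]
```

Run:
```python
from h import *
import cv2
p=camera_params('wrist');print(p['origin'],p['attitude'])
cv2.imwrite('pics/w1.png',read_camera('wrist')[:,:,::-1])
```

```text
[ 0.56082346 -0.11694     0.37520391] [-0.56930436  0.07852451 -0.11141971  0.81074786]
```

View pics/w1.png

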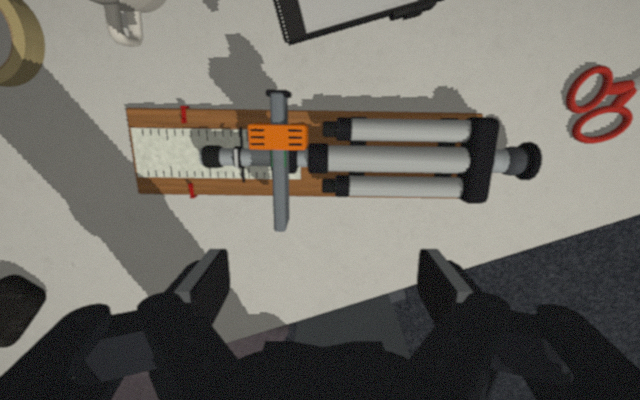

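The wrist view shows the crossbar top running from (278,95) to (281,228) and the lever's top centre at (277,137). The clips are at (184,115) and (192,189), and the needle lies at u≈243, v 135–178.

Run:
```python
from h import *
p=camera_params('wrist')
f=lambda u,v,z:ray(p,(u,v),z)
a=f(278,93,.088);b=f(281,228,.088);L=f(277,137,.0935);c=f(184,115,.017);d=f(192,189,.017)
n=f(243,135,.03);m=f(243,178,.03);w=f(237,157,.04)
b1=f(127,105,.01);b2=f(138,195,.01);b3=f(484,198,.01)
for k,v in dict(a=a,b=b,L=L,c=c,d=d,n=n,m=m,w=w,b1=b1,b2=b2,b3=b3).items():print(k,v.round(4))
for s,t in((a,b),(c,d),(n,m),(b1,b2),(b3,b2)):print(np.degrees(np.arctan2(*(t-s)[1::-1])),np.linalg.norm(t-s))
for th in(69,70,71):
  t=np.radians(th);x=np.array([np.cos(t),np.sin(t),0]);y=np.array([-np.sin(t),np.cos(t),0]);M=(c+d)/2
  print(th,[(k,round(float((v-M)@x)*1e3,1),round(float((v-M)@y)*1e3,1)) for k,v in dict(a=a,b=b,mid=(a+b)/2,L=L,nm=(n+m)/2,w=w,b12=(b1+b2)/2).items()])
```

```text
a [ 0.5914 -0.0739  0.088 ]
b [ 0.4744 -0.0311  0.088 ]
L [ 0.5569 -0.0603  0.0935]
c [0.6107 0.0405 0.017 ]
d [0.5318 0.0686 0.017 ]
n [ 0.5692 -0.0158  0.03  ]
m [0.5257 0.0028 0.03  ]
w [ 0.55   -0.0033  0.04  ]
b1 [0.6424 0.0987 0.01  ]
b2 [0.5457 0.1367 0.01  ]
b3 [ 0.406  -0.2543  0.01  ]
159.90701734859476 0.12458531378563642
160.387971842152 0.08384174286915222
156.86110032456756 0.04735219899005461
158.49917960799274 0.10383012705160499
70.33122536535465 0.4153183530776838
69 [('a', -112.7, -64.8), ('b', -114.7, 59.7), ('mid', -113.7, -2.5), ('L', -112.3, -27.7), ('nm', -65.5, 0.3), ('w', -61.7, -0.9), ('b12', 67.1, 1.4)]
70 [('a', -113.8, -62.8), ('b', -113.6, 61.7), ('mid', -113.7, -0.6), ('L', -112.8, -25.8), ('nm', -65.5, 1.5), ('w', -61.7, 0.2), ('b12', 67.1, 0.2)]
71 [('a', -114.9, -60.9), ('b', -112.5, 63.7), ('mid', -113.7, 1.4), ('L', -113.2, -23.8), ('nm', -65.5, 2.6), ('w', -61.7, 1.3), ('b12', 67.1, -1.0)]
```

```bash
python3 -m jog '[{"x":0.002,"y":-0.026,"z":0,"ax":0,"ay":0,"az":0},{"x":0.0035,"y":-0.052,"z":0.02,"ax":0,"ay":0,"az":0},{"x":0.0035,"y":-0.052,"z":0.06,"ax":0,"ay":0,"az":0},{"x":0.0035,"y":-0.052,"z":0.1,"ax":0,"ay":0,"az":0},{"x":0.0035,"y":-0.052,"z":0.13,"ax":0,"ay":0,"az":0},{"x":0.0035,"y":-0.052,"z":0.155,"ax":0,"ay":0,"az":0},{"x":0.0035,"y":-0.052,"z":0.17,"ax":0,"ay":0,"az":0},{"x":0.0035,"y":-0.052,"z":0.178,"ax":0,"ay":0,"az":0},{"x":0.0035,"y":-0.052,"z":0.178,"ax":0,"ay":0,"az":0},{"x":0.0035,"y":-0.052,"z":0.178,"ax":0,"ay":0,"az":0}]' 1
python3 - <<'E'
from h import *
import cv2
cv2.imwrite('pics/w2.png',read_camera('wrist')[:,:,::-1])
E
```

```text
t: 2.4
eef_pos: [0.516, -0.0482, 0.0539]
tool_rot: [-0.0, 0.985, -0.172, 0.0]
contact_force: [0.5, -0.6, 0.0]
gripper_width: 0.997
grasp_force: 0.0
```

View pics/w2.png

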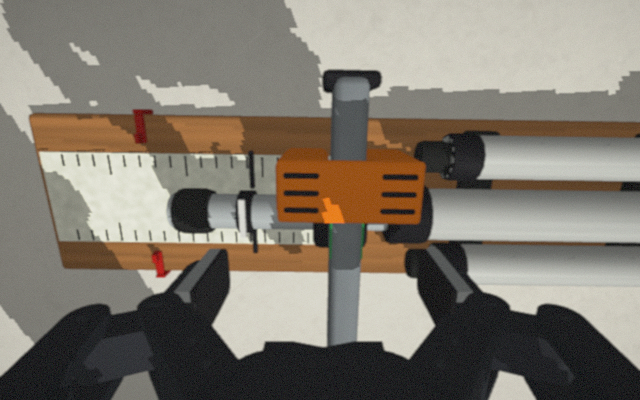

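The bar runs from (349,120) to (343,320) and the fingers' middle is near u=323. The needle is at (252,153)–(255,250), and the clips' tips are at (141,139) and (158,256).

Run:
```python
from h import *
p=camera_params('wrist');o=get_obs()
f=lambda u,v,z:ray(p,(u,v),z)
t=np.radians(70);x=np.array([np.cos(t),np.sin(t),0]);y=np.array([-np.sin(t),np.cos(t),0])
P=dict(bar1=f(349,120,.088),bar2=f(343,320,.088),Lv=f(351,187,.0935),stop=f(352,77,.088),c1=f(140,127,.017),c2=f(159,264,.017),n1=f(252,153,.03),n2=f(255,250,.03),w=f(242,213,.04))
for k,v in P.items():
  d=v-o['eef_pos'];print(k,(1e3*d@x).round(1),(1e3*d@y).round(1))
```

```text
bar1 -8.0 -66.5
bar2 -7.5 12.3
Lv -8.8 -44.5
stop -8.6 -80.1
c1 103.3 -60.3
c2 104.2 24.3
n1 38.5 -47.6
n2 40.0 8.4
w 43.4 -17.4
```

```bash
python3 -m jog '[{"x":0.002,"y":0.008,"z":0.001,"ax":0,"ay":0,"az":0},{"x":0.002,"y":0.008,"z":0.001,"ax":0,"ay":0,"az":0},{"x":0.002,"y":0.008,"z":0.001,"ax":0,"ay":0,"az":0}]' 1
python3 -m jog '[{"x":0,"y":0,"z":0,"ax":0,"ay":0,"az":0},{"x":0,"y":0,"z":0,"ax":0,"ay":0,"az":0},{"x":0,"y":0,"z":0,"ax":0,"ay":0,"az":0},{"x":0,"y":0,"z":0,"ax":0,"ay":0,"az":0},{"x":0,"y":0,"z":0,"ax":0,"ay":0,"az":0},{"x":0,"y":0,"z":0,"ax":0,"ay":0,"az":0},{"x":0,"y":0,"z":0,"ax":0,"ay":0,"az":0},{"x":0,"y":0,"z":0,"ax":0,"ay":0,"az":0},{"x":0,"y":0,"z":0,"ax":0,"ay":0,"az":0},{"x":0,"y":0,"z":0,"ax":0,"ay":0,"az":0}]' 0 40
```

```text
t: 2.75
eef_pos: [0.5148, -0.0568, 0.0527]
tool_rot: [0.0, 0.985, -0.173, 0.0]
contact_force: [0.7, 0.6, -0.1]
gripper_width: 1.0
grasp_force: 0.0
t: 3.75
eef_pos: [0.5146, -0.0565, 0.0523]
tool_rot: [0.0, 0.985, -0.173, -0.0]
contact_force: [-1.2, -1.1, 3.1]
gripper_width: 0.132
grasp_force: 40.0
```

```bash
python3 -m jog '[{"x":0,"y":-0.006,"z":0,"ax":0,"ay":0,"az":0},{"x":0,"y":-0.014,"z":0,"ax":0,"ay":0,"az":0},{"x":0,"y":-0.022,"z":0,"ax":0,"ay":0,"az":0},{"x":0,"y":-0.03,"z":0,"ax":0,"ay":0,"az":0},{"x":0,"y":-0.038,"z":0,"ax":0,"ay":0,"az":0},{"x":0,"y":-0.046,"z":0,"ax":0,"ay":0,"az":0},{"x":0,"y":-0.053,"z":0,"ax":0,"ay":0,"az":0},{"x":0,"y":-0.058,"z":0,"ax":0,"ay":0,"az":0},{"x":0,"y":-0.062,"z":0,"ax":0,"ay":0,"az":0},{"x":0,"y":-0.062,"z":0,"ax":0,"ay":0,"az":0},{"x":0,"y":-0.062,"z":0,"ax":0,"ay":0,"az":0}]'
python3 - <<'E'
from h import *
import cv2
cv2.imwrite('pics/w3.png',read_camera('wrist')[:,:,::-1])
cv2.imwrite('pics/s3.png',read_camera('side')[:,:,::-1])
E
```

```text
t: 4.85
eef_pos: [0.5368, 0.0025, 0.0524]
tool_rot: [-0.0, 0.985, -0.172, 0.001]
contact_force: [1.2, -5.0, 0.8]
gripper_width: 0.134
grasp_force: 40.0
```

View pics/w3.png

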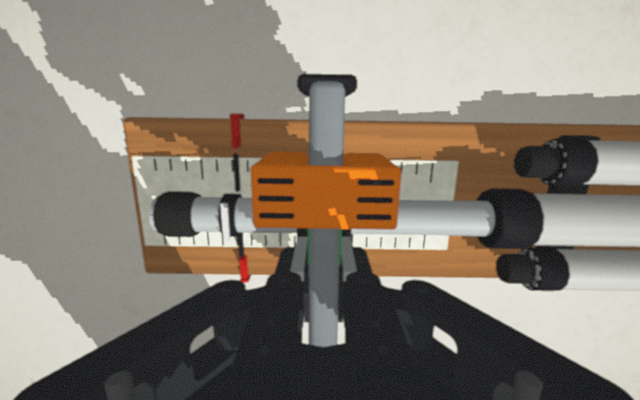

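The needle at (236,155)–(239,250) lies almost in line with the clips at (236,130) and (244,268). I'll zoom in to confirm, using the wrist and side views together.

Run:
```python
import cv2,numpy as np
a=cv2.resize(cv2.imread('pics/w3.png')[105:290,190:290],None,fx=3.2,fy=3.2,interpolation=cv2.INTER_CUBIC)
b=cv2.resize(cv2.imread('pics/s3.png')[200:265,245:325],None,fx=5.5,fy=5.5,interpolation=cv2.INTER_CUBIC)
h=max(len(a),len(b));f=lambda i:np.pad(i,((0,h-len(i)),(0,0),(0,0)))
cv2.imwrite('pics/c3.png',np.hstack([f(a),f(b)]))
```

```text
(no output)
```

View pics/c3.png

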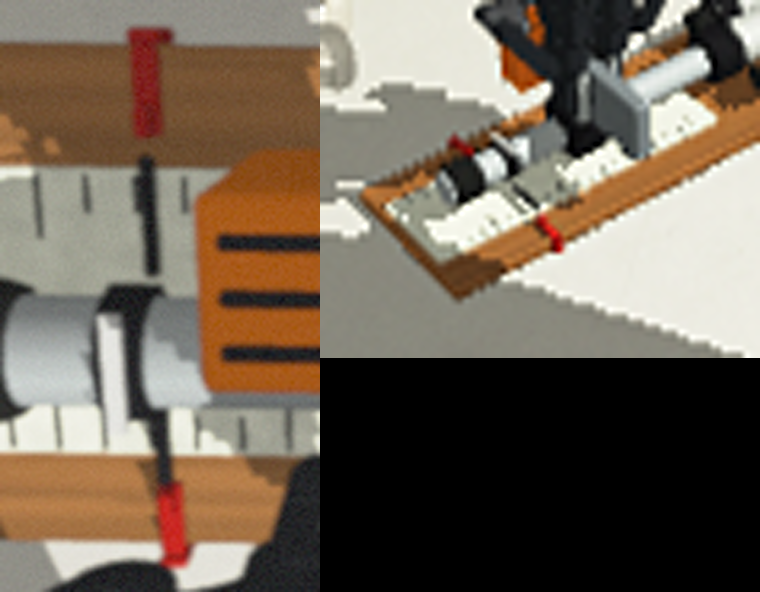

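In both views the needle lies in line with the red clips, so the leg is at the mark. Next I'll slide along the bar with a light grip.

```bash
python3 -m jog '[{"x":0,"y":0,"z":0,"ax":0,"ay":0,"az":0},{"x":0,"y":0,"z":0,"ax":0,"ay":0,"az":0},{"x":0.004,"y":0,"z":0,"ax":0,"ay":0,"az":0},{"x":0.008,"y":0,"z":0,"ax":0,"ay":0,"az":0},{"x":0.012,"y":0,"z":0,"ax":0,"ay":0,"az":0},{"x":0.016,"y":0,"z":0,"ax":0,"ay":0,"az":0},{"x":0.02,"y":0,"z":0,"ax":0,"ay":0,"az":0},{"x":0.024,"y":0,"z":0,"ax":0,"ay":0,"az":0},{"x":0.028,"y":0,"z":0,"ax":0,"ay":0,"az":0},{"x":0.032,"y":0,"z":0,"ax":0,"ay":0,"az":0}]' 0 20
python3 -c "
from h import *
o=get_obs();R_=rot(o['tool_rot']);print(R_.inv().apply(o['eef_pos']-np.array([.5368,.0025,.0524]))*1e3,R_.inv().apply(o['contact_force']),R_.as_matrix()[:,0])"
```

```text
t: 5.95
eef_pos: [0.5492, -0.0023, 0.0493]
tool_rot: [0.001, 0.985, -0.17, -0.017]
contact_force: [-45.9, 12.0, 31.9]
gripper_width: 0.134
grasp_force: 65.1
[13.40314914  0.31796809  2.63517322] [-48.30854252   4.31009309 -30.35927516] [ 0.94175814 -0.33475051 -0.03215135]
```

Run:
```python
from h import *
import cv2
a=read_camera('wrist')[:,:,::-1];s=read_camera('side')[:,:,::-1]
cv2.imwrite('pics/w4.png',a);cv2.imwrite('pics/s4.png',s)
b=cv2.resize(a[60:370,150:480],None,fx=1.25,fy=1.25);c=cv2.resize(s[190:260,255:325],None,fx=5.5,fy=5.5,interpolation=cv2.INTER_CUBIC)
h=max(len(b),len(c));f=lambda i:np.pad(i,((0,h-len(i)),(0,0),(0,0)))
cv2.imwrite('pics/c4.png',np.hstack([f(b),f(c)]))
o=get_obs();print(o['eef_pos'],o['contact_force'],o['grasp_force'])
```

```text
[ 0.55010451 -0.00251638  0.04932958] [-39.30246908  10.96841067  27.97035967] 63.17119840532541
```

View pics/c4.png

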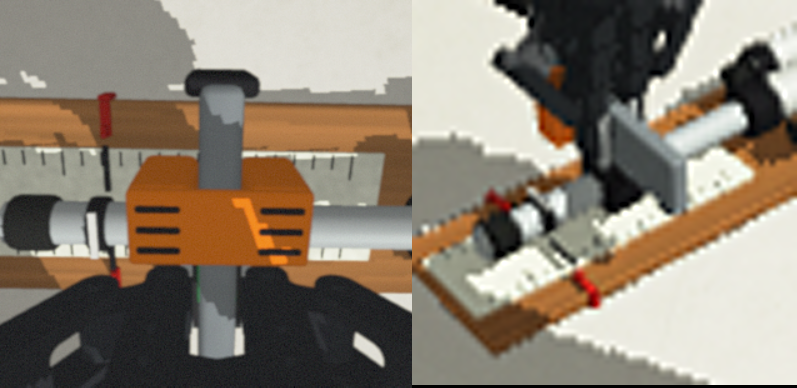

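The lever hasn't moved. The pads are stuck by friction on the bar, because pad force rose to 63 N. I'll take the load off, loosen the fingers slightly so the bar stays caged against the spring, then slide.

```bash
python3 -m jog '[{"x":-0.01,"y":0,"z":0,"ax":0,"ay":0,"az":0},{"x":-0.018,"y":0,"z":0,"ax":0,"ay":0,"az":0},{"x":-0.018,"y":0,"z":0,"ax":0,"ay":0,"az":0},{"x":-0.018,"y":0,"z":0,"ax":0,"ay":0,"az":0}]' 
python3 -m jog '[{"x":0,"y":0,"z":0,"ax":0,"ay":0,"az":0},{"x":0,"y":0,"z":0,"ax":0,"ay":0,"az":0},{"x":0,"y":0,"z":0,"ax":0,"ay":0,"az":0}]' 0.15 20
python3 -c "
from h import *
o=get_obs();R_=rot(o['tool_rot']);print(R_.inv().apply(o['eef_pos']-np.array([.5368,.0025,.0524]))*1e3,R_.inv().apply(o['contact_force']),R_.as_matrix()[:,0])"
```

```text
t: 6.45
eef_pos: [0.5489, -0.0035, 0.0506]
tool_rot: [0.0, 0.985, -0.173, -0.0]
contact_force: [4.0, -6.7, -15.5]
gripper_width: 0.13
grasp_force: 39.4
t: 6.75
eef_pos: [0.5484, -0.0025, 0.052]
tool_rot: [0.0, 0.985, -0.172, -0.001]
contact_force: [-2.2, -4.4, -2.3]
gripper_width: 0.149
grasp_force: 2.3
[12.63327844  0.73756622  0.38639398] [-0.60205504  4.90310722  2.25337936] [ 9.40948723e-01 -3.38547843e-01 -9.26832506e-04]
```

```bash
python3 -m jog '[{"x":0.003,"y":-0.001,"z":0,"ax":0,"ay":0,"az":0},{"x":0.006,"y":-0.001,"z":0,"ax":0,"ay":0,"az":0},{"x":0.009,"y":-0.001,"z":0,"ax":0,"ay":0,"az":0},{"x":0.012,"y":-0.001,"z":0,"ax":0,"ay":0,"az":0},{"x":0.015,"y":-0.001,"z":0,"ax":0,"ay":0,"az":0},{"x":0.018,"y":-0.001,"z":0,"ax":0,"ay":0,"az":0},{"x":0.02,"y":-0.001,"z":0,"ax":0,"ay":0,"az":0}]' 
python3 -c "
from h import *
o=get_obs();R_=rot(o['tool_rot']);print(R_.inv().apply(o['eef_pos']-np.array([.5368,.0025,.0524]))*1e3,R_.inv().apply(o['contact_force']),R_.as_matrix()[:,0])"
```

```text
t: 7.45
eef_pos: [0.5665, -0.0078, 0.0521]
tool_rot: [0.0, 0.985, -0.172, -0.002]
contact_force: [-6.0, -2.7, 2.0]
gripper_width: 0.151
grasp_force: 2.1
[31.4615843  -0.33358719  0.16860596] [-4.75615538  4.5391545  -2.00651525] [ 0.94093165 -0.33858204 -0.00313571]
```

Sliding well, with 4.8 N of push and the leg held against the spring. On to the stop.

```bash
python3 -m jog '[{"x":0.003,"y":0,"z":0,"ax":0,"ay":0,"az":0},{"x":0.006,"y":0,"z":0,"ax":0,"ay":0,"az":0},{"x":0.009,"y":0,"z":0,"ax":0,"ay":0,"az":0},{"x":0.012,"y":0,"z":0,"ax":0,"ay":0,"az":0},{"x":0.014,"y":0,"z":0,"ax":0,"ay":0,"az":0},{"x":0.016,"y":0,"z":0,"ax":0,"ay":0,"az":0},{"x":0.016,"y":0,"z":0,"ax":0,"ay":0,"az":0}]'
python3 - <<'E'
from h import *
import cv2
o=get_obs();R_=rot(o['tool_rot']);print(R_.inv().apply(o['eef_pos']-np.array([.5368,.0025,.0524]))*1e3,R_.inv().apply(o['contact_force']),R_.as_matrix()[:,0])
a=read_camera('wrist')[:,:,::-1];s=read_camera('side')[:,:,::-1]
b=cv2.resize(a[60:370,150:480],None,fx=1.25,fy=1.25);c=cv2.resize(s[190:260,255:325],None,fx=5.5,fy=5.5,interpolation=cv2.INTER_CUBIC)
h=max(len(b),len(c));f=lambda i:np.pad(i,((0,h-len(i)),(0,0),(0,0)))
cv2.imwrite('pics/c5.png',np.hstack([f(b),f(c)]))
E
```

```text
t: 8.15
eef_pos: [0.5749, -0.0102, 0.0516]
tool_rot: [0.0, 0.985, -0.171, -0.008]
contact_force: [-26.1, 4.9, 19.1]
gripper_width: 0.151
grasp_force: 3.3
[40.20595635 -0.88053864  0.14230116] [-26.49489974   4.18721174 -18.70704692] [ 0.9413757  -0.3369905  -0.01578627]
```

View pics/c5.png

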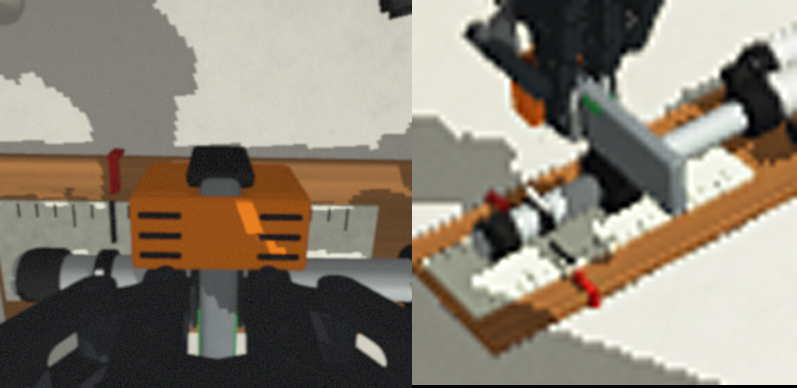

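The lever now sits against the black stop: 26 mm after contact, and stalled at 26 N. The needle is still in line with the clips. I'll ease off the push and grip firmly.

```bash
python3 -m jog '[{"x":-0.003,"y":0,"z":0,"ax":0,"ay":0,"az":0},{"x":-0.006,"y":0,"z":0,"ax":0,"ay":0,"az":0},{"x":-0.006,"y":0,"z":0,"ax":0,"ay":0,"az":0}]'
python3 -m jog '[{"x":0,"y":0,"z":0,"ax":0,"ay":0,"az":0},{"x":0,"y":0,"z":0,"ax":0,"ay":0,"az":0},{"x":0,"y":0,"z":0,"ax":0,"ay":0,"az":0},{"x":0,"y":0,"z":0,"ax":0,"ay":0,"az":0},{"x":0,"y":0,"z":0,"ax":0,"ay":0,"az":0},{"x":0,"y":0,"z":0,"ax":0,"ay":0,"az":0}]' 0 40
python3 - <<'E'
from h import *
import cv2
o=get_obs();R_=rot(o['tool_rot']);print(R_.inv().apply(o['eef_pos']-np.array([.5368,.0025,.0524]))*1e3,R_.inv().apply(o['contact_force']),R_.as_matrix()[:,0])
a=read_camera('wrist')[:,:,::-1];s=read_camera('side')[:,:,::-1]
b=cv2.resize(a[130:300,150:420],None,fx=1.5,fy=2);c=cv2.resize(s[190:260,255:325],None,fx=5.5,fy=5.5,interpolation=cv2.INTER_CUBIC)
h=max(len(b),len(c));f=lambda i:np.pad(i,((0,h-len(i)),(0,0),(0,0)))
cv2.imwrite('pics/c6.png',np.hstack([f(b),f(c)]))
E
```

```text
t: 8.55
eef_pos: [0.5745, -0.0104, 0.0519]
tool_rot: [0.0, 0.985, -0.171, -0.003]
contact_force: [-7.8, -0.1, 4.2]
gripper_width: 0.147
grasp_force: 1.3
t: 9.15
eef_pos: [0.5746, -0.0105, 0.052]
tool_rot: [-0.0, 0.985, -0.172, -0.003]
contact_force: [-10.8, -0.8, 5.2]
gripper_width: 0.131
grasp_force: 39.1
[39.92208536 -0.62103246  0.13063337] [-9.95343665  4.46255257 -5.18267602] [ 0.94066705 -0.33928487 -0.00559235]
```

View pics/c6.png

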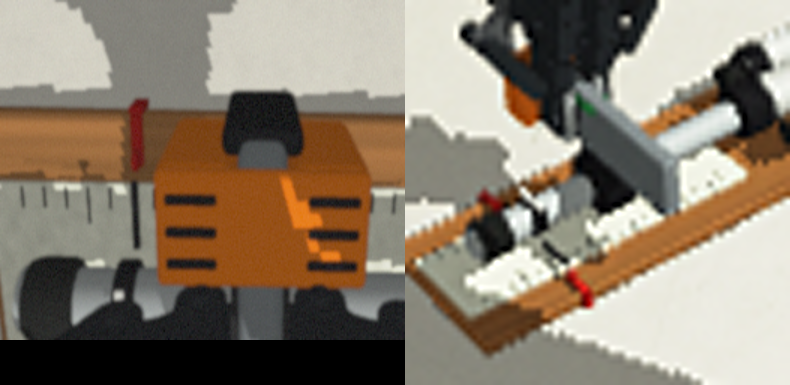

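The final view shows the needle at (135,180–245), in line with the clip at (135,135). The lever is against the stop, the grip is 39 N, and everything is holding steady.

```bash
python3 -c "
from station import *
print(hand_in())"
```

```text
the job is handed in; nothing more can be done
None
```

I handed the job in at about 9 s with the leg at the red mark, the lever against its stop and the crossbar gripped at 39 N; to get the lever home I loosened the fingers slightly, so during the push the bar was only held against the spring, not clamped.

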